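# Find the full solder canister by its weight

### The job

Three identical closed steel canisters stand on the bench, one full of solder pellets and two empty. Find the full one by lifting them, keeping them upright, and set it down gently, standing, in the middle of the black tray. Leave the empty ones standing where they were.

Things in the scene. Friction and masses are not known exactly. Their poses are not given: they have to be found in the camera images.
- canister_1_center (a point): closed canister of plain steel with a knurled aluminium screw lid, upright, round, 50 mm in diameter (51 mm at the lid and foot), 70 mm tall; this point is its centre, 35 mm above its underside, z along its axis. One of the three canisters, alike to the eye: the full one weighs 0.45 to 0.62 kg, an empty one 0.10 to 0.13 kg, and which is full changes from start to start. At least 40 mm of free bench between any two
- canister_2_center (a point): closed canister of plain steel with a knurled aluminium screw lid, upright, round, 50 mm in diameter (51 mm at the lid and foot), 70 mm tall; this point is its centre, 35 mm above its underside, z along its axis. One of the three canisters, alike to the eye: the full one weighs 0.45 to 0.62 kg, an empty one 0.10 to 0.13 kg, and which is full changes from start to start. At least 40 mm of free bench between any two
- canister_3_center (a point): closed canister of plain steel with a knurled aluminium screw lid, upright, round, 50 mm in diameter (51 mm at the lid and foot), 70 mm tall; this point is its centre, 35 mm above its underside, z along its axis. One of the three canisters, alike to the eye: the full one weighs 0.45 to 0.62 kg, an empty one 0.10 to 0.13 kg, and which is full changes from start to start. At least 40 mm of free bench between any two
- tray: empty open black tray, fixed, 105 mm (its x) by 150 mm (its y), 18 mm high, walls and floor 2 mm thick; origin at the centre of its underside on the bench, z up. It lies to the right, the canisters to the left; between them stand a 104 mm high printer and, above 0.47 m, a lamp over the middle from 0.56 m ahead of the base on: carry across at about 0.45 m ahead of the base, the underside 130 mm up
There are look-alikes about, which are no part of the job. What is shaped like the part that bears canister_1_center but pink or turquoise is not meant.

How it is judged:
At the end, for the whole second after the job is handed in: The full canister stands on the tray's floor, its centre within 22 mm of the tray's centre, seen from above; both empty canisters are within 40 mm of where they started; all three upright within 10 degrees, and at rest (((contact force between canister_1 and tray above 3 N and horizontal distance between canister_1_center and tray below 0.022 m and height (world z) of canister_1_center below 0.045 m and distance of each of canister_2_center, canister_3_center from where it was at the start of the episode below 0.04 m) or (contact force between canister_2 and tray above 3 N and horizontal distance between canister_2_center and tray below 0.022 m and height (world z) of canister_2_center below 0.045 m and distance of each of canister_1_center, canister_3_center from where it was at the start of the episode below 0.04 m) or (contact force between canister_3 and tray above 3 N and horizontal distance between canister_3_center and tray below 0.022 m and height (world z) of canister_3_center below 0.045 m and distance of each of canister_1_center, canister_2_center from where it was at the start of the episode below 0.04 m)) and angle between each of canister_1_center, canister_2_center, canister_3_center's own z axis and vertical below 0.17 rad and linear speed of each of canister_1, canister_2, canister_3 below 0.02 m/s); the robot touches nothing.
It fails at once if a canister is tipped by more than 45 degrees (angle between any of canister_1_center, canister_2_center, canister_3_center's own z axis and vertical above 0.785 rad).
It fails at once if a canister is dropped into the tray (falling faster than 0.6 m/s there, as from over 20 mm) ((linear speed of canister_1 above 0.6 m/s and height (world z) of canister_1_center below 0.06 m and horizontal distance between canister_1_center and tray below 0.08 m) or (linear speed of canister_2 above 0.6 m/s and height (world z) of canister_2_center below 0.06 m and horizontal distance between canister_2_center and tray below 0.08 m) or (linear speed of canister_3 above 0.6 m/s and height (world z) of canister_3_center below 0.06 m and horizontal distance between canister_3_center and tray below 0.08 m)).
It also fails if it takes over 64 s, if anything falls off the work surface, if the arm or the gripper's body presses on something with over 40 N, if the wrist force passes 120 N, or if a joint passes its speed limit or range.

### The arm

A 7-joint arm with a two-finger parallel gripper is mounted at the origin on a cart in front of the work surface, level with it; the furniture and walls round the work are solid. World frame = base frame: x ahead of the robot, y to its left, z up, the work surface at z = 0. Lengths are in m, angles in rad, forces in N, time in s.
With the tool pointing down it reaches from about 0.425 to 1.025 m from the base axis. Payload 3.6 kg.
Tool frame: the origin (TCP) lies at the very end of the fingers, on their centre line; the grasp point (between the pads) lies 19 mm behind it; z points along the fingers, y is the line along which they close (so a half turn about z gives the same grasp; the last joint's range is limited). The gripper opens to 85 mm and grips with 20 to 120 N. Pads are 22 mm wide; open, the fingers measure 114 mm over their backs; the gripper's body (76 mm by 85 mm) begins 54 mm behind the grasp point. The pads swing forward as they close: fully open they stand 13 mm farther back than shut.
Start: joints at [1.145, 0.591, 0.048, 1.609, -0.033, 0.943, -0.034], TCP at [0.236, -0.685, 0.211] pointing down, gripper open.
Joint ranges: [-2.69, 2.69], [-0.47, 2.24], [-1.27, 1.36], [0.19, 2.51], [-1.53, 4.68], [0.08, 2.07], [-3.09, 3.09]. Speed limits (rad/s): [2.57, 2.57, 3.14, 3.14, 3.14, 3.14, 3.14].

### API

Orientations are given as a unit quaternion [w, x, y, z].
In Python, from station import bot gives the robot as it stands.
- The arm moves only by the shell command python3 -m inch 'ROWS' [FORCE]. ROWS is JSON, a list of rows, each an object with "jaw": the closure, from 0 (fully open) to 1 (shut); "dp": the shift along the tool's x, y, z in mm, a list of three; "turn": the turn about the tool's z in degrees. A call has 1 to 20 rows; each row shifts and turns the commanded pose from where the row before left it, along the tool's axes as they then stand; what a row does not reach is not made up. A row lasts 1/10 s, in which the tool goes at most 50 mm and 8.59 degrees, less where a joint would pass 70% of its speed; a pose out of reach is approached as far as the arm can. A call is refused whole if a number of a shift passes 50 or a number of a turn 8.59, either way. A call with a gripper value outside its range is refused whole. The fingers move at their own pace and stop on an object; FORCE is the grip in N (left out, the last holds). Time passes only in rows, so rows that do not move let the fingers close. It gives the time, the measured TCP pose, the force, the opening and the grip force at its end, in the units of the state.
- bot.observe(): the state, without advancing time (a new reading comes with each control period).
- bot.capture(name): name is "scene" or "side" or "wrist"; returns a dict with "pixels" (400x640x3 uint8, red, green, blue), "mtx" (3x3 intrinsics, pixels), "world_from_camera" (4x4, takes a point from camera to world coordinates). Camera axes: x right, y down, z forward; pixel columns grow to the right and rows downward; lengths in m; the calibration is good to about 2 mm. A picture is of the moment at which its call begins. There is no depth.
- bot.finish_job(): hands the job in; it is judged then, once.
Trained networks look in a picture, given as the dict that the camera call returned (one of the last four; its "shot" number tells which), for a name from the list of things; names that differ only in an ending like _2 or _b are one class to them, and where a whole thing is asked for, a point or a joint stands for the part that bears it (a point fixed in the world has none). Each returns a list of dicts, best first, with "score" (0 to 1); they miss things now and then, are a little off and sometimes report something else, mostly with a low value. They report only what shows in the picture. A call takes as long as a camera call. They do not tell look-alikes from the thing itself.
- bot.recognise(picture, name): "location" ([x, y, z] in m, in world coordinates, good to about 4 mm: the middle of the surface that is visible of it).
- bot.silhouettes(picture, name): "pixels" (400x640 bool, what is visible of it).
- bot.tip_of(picture, name): "location" ([x, y, z] in m, in world coordinates, good to about 4 mm: a listed point, or the origin of a listed thing).
The state is a dict: "time_s": time; "joint_positions": joint angles; "joint_velocities": joint speeds; "effort": joint torques, N m; "eef_pos": TCP position; "eef_rot": TCP orientation; "wrist_force": force on the tool from outside, world axes, zero at the start; "torque": the same for the moment, N m; "gripper_width": opening from 0.0 (shut) to 1.0 (fully open); "finger_force": force on a finger pad.
Only numpy, scipy, OpenCV 4.12 (cv2) and the standard library are available. Lean on these libraries where they do the work, as an engineer would, in place of code of your own. Each camera call takes 0.05 s, during which the arm holds its last target. There are 200 camera calls.

## Working session

There is one attempt and no reset: what is moved stays moved. The work goes in short steps, Python scripts to look and compute and a shell command to move; the robot and the scene stay as the last step left them, time stands still between calls to the robot, and variables do not carry over. Pictures are saved under pics/ and viewed, at most 10 in all, crops included, and the job is handed in when it is done.

```bash
ls; mkdir -p pics; python3 - <<'E'
from station import bot
import cv2,numpy as np
s=bot.observe(); print({k:np.round(v,3).tolist() for k,v in s.items()})
ims=[]
for c in ["scene","side"]:
    p=bot.capture(c); cv2.imwrite(f"pics/{c}0.png",p["pixels"][:,:,::-1])
    for n in ["canister_1_center","tray"]:
        for r in bot.tip_of(p,n): print(c,n,round(r["score"],2),np.round(r["location"],3))
    print(np.round(p["world_from_camera"],3).tolist())
E
```

```text
pics
{'time_s': 0.0, 'joint_positions': [1.146, 0.592, 0.048, 1.61, -0.033, 0.943, -0.034], 'joint_velocities': [0.002, 0.001, 0.001, 0.001, 0.001, 0.0, -0.003], 'effort': [-0.0, -54.869, 1.546, -19.812, 0.009, 0.009, 0.0], 'eef_pos': [0.236, -0.685, 0.21], 'eef_rot': [-0.001, 0.986, 0.165, -0.0], 'wrist_force': [-0.165, -0.743, -0.222], 'torque': [0.041, 0.004, -0.011], 'finger_force': 0.0, 'gripper_width': 0.998}
scene canister_1_center 0.91 [0.475 0.148 0.034]
scene canister_1_center 0.88 [0.378 0.256 0.037]
scene canister_1_center 0.84 [0.376 0.157 0.035]
scene canister_1_center 0.61 [0.409 0.044 0.034]
[[-0.451, -0.449, 0.772, -0.584], [-0.892, 0.252, -0.375, 0.507], [-0.026, -0.857, -0.514, 0.738], [0.0, 0.0, 0.0, 1.0]]
side canister_1_center 0.82 [0.383 0.254 0.034]
side canister_1_center 0.81 [0.412 0.048 0.039]
side canister_1_center 0.66 [0.477 0.15  0.033]
side canister_1_center 0.61 [0.38  0.16  0.034]
side tray 0.85 [ 0.456 -0.38  -0.005]
[[-0.959, -0.085, 0.269, 0.091], [-0.281, 0.379, -0.882, 1.161], [-0.027, -0.922, -0.387, 0.574], [0.0, 0.0, 0.0, 1.0]]
```

View pics/scene0.png

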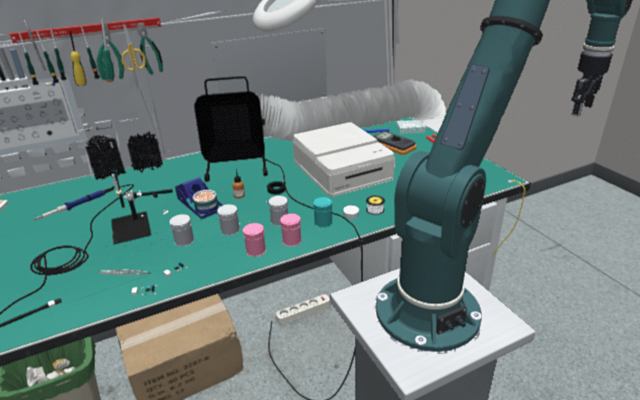

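View pics/side0.png

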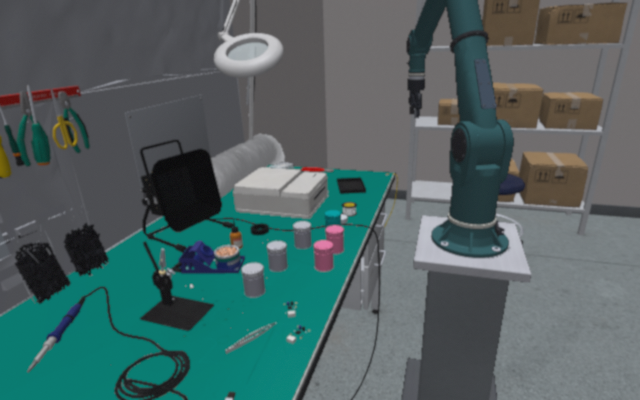

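Scene picture: steel canisters at about (180,230), (228,219) and (278,209). The pink ones at (254,239) and (291,229) and the turquoise one at (323,211) are look-alikes. The side picture shows steel at (253,280), (277,255) and (302,234), and the tray at (351,185). Next I match the detections to pixels and colour.

```bash
cat > h.py <<'E'
import numpy as np, cv2
from station import bot
def proj(p,X):
    q=np.linalg.inv(p["world_from_camera"])@np.r_[X,1]; u=p["mtx"]@q[:3]; return u[:2]/u[2]
def ray_at(p,uv,z):
    M=np.array(p["world_from_camera"]); d=M[:3,:3]@np.linalg.solve(p["mtx"],np.r_[uv,1]); o=M[:3,3]
    return o+d*(z-o[2])/d[2]
def blobs(p,name):
    for r in bot.silhouettes(p,name):
        m=r["pixels"]; v,u=np.nonzero(m)
        if len(u): yield r["score"],u.mean(),v.mean(),len(u),p["pixels"][m].mean(0)
E
python3 - <<'E'
from h import *
for c in ["scene","side"]:
    p=bot.capture(c)
    for n in ["canister_1_center","tray"]:
        for r in bot.tip_of(p,n):
            u=proj(p,r["location"]); i=u.astype(int); print(c,n,round(r["score"],2),np.round(r["location"],3),np.round(u),p["pixels"][i[1]-3:i[1]+4,i[0]-3:i[0]+4].mean((0,1)).round())
        for b in blobs(p,n): print("   sil",n,np.round(b[:4],2),np.round(b[4]), np.round(ray_at(p,b[1:3],0.035),3))
    if c=="scene": cv2.imwrite("pics/crop1.png",cv2.resize(p["pixels"][180:270,150:350,::-1],None,fx=4,fy=4,interpolation=cv2.INTER_CUBIC))
E
```

```text
scene canister_1_center 0.69 [0.479 0.149 0.032] [279. 210.] [107. 108. 114.]
scene canister_1_center 0.66 [0.378 0.255 0.037] [254. 239.] [146.  89. 110.]
scene canister_1_center 0.56 [0.38  0.155 0.035] [290. 228.] [158.  96. 118.]
   sil canister_1_center [  0.95 277.54 208.2  405.  ] [145. 148. 152.] [0.487 0.149 0.035]
   sil canister_1_center [  0.74 290.87 228.98 631.  ] [164. 111. 133.] [0.375 0.156 0.035]
   sil canister_1_center [  0.66 322.51 211.94 510.  ] [ 47. 125. 126.] [0.409 0.048 0.035]
   sil canister_1_center [5.9000e-01 2.5371e+02 2.3982e+02 5.9100e+02] [166. 108. 132.] [0.377 0.257 0.035]
side canister_1_center 0.84 [0.479 0.15  0.032] [302. 236.] [87. 88. 95.]
side canister_1_center 0.83 [0.377 0.161 0.033] [334. 241.] [141.  78. 103.]
side canister_1_center 0.76 [0.41  0.048 0.036] [333. 223.] [40. 91. 98.]
side canister_1_center 0.62 [0.381 0.255 0.037] [323. 255.] [126.  71.  93.]
   sil canister_1_center [  0.84 335.35 236.74 414.  ] [143.  87. 111.] [0.379 0.138 0.035]
   sil canister_1_center [  0.69 323.02 254.55 547.  ] [143.  85. 109.] [0.384 0.248 0.035]
   sil canister_1_center [  0.57 301.45 233.78 406.  ] [107. 111. 118.] [0.483 0.142 0.035]
   sil canister_1_center [  0.47 332.18 217.56 248.  ] [ 19. 111. 115.] [0.425 0.007 0.035]
   sil canister_1_center [1.7000e-01 3.5073e+02 1.8471e+02 4.0500e+02] [31. 43. 42.] [ 0.439 -0.316  0.035]
side tray 0.6 [ 0.455 -0.378 -0.003] [350. 188.] [36. 36. 37.]
   sil tray [  0.74 351.17 185.   398.  ] [31. 42. 42.] [ 0.437 -0.313  0.035]
```

View pics/crop1.png

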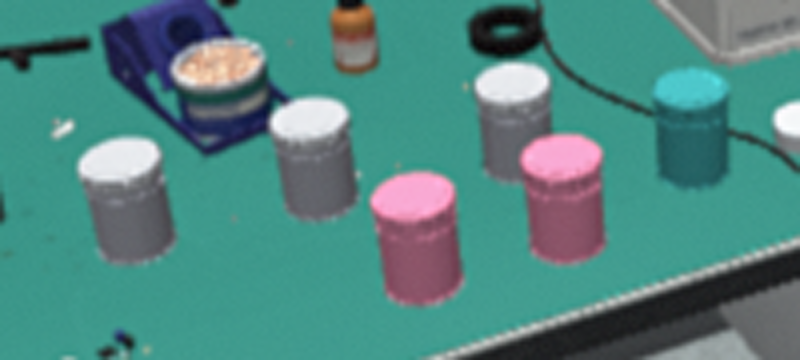

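The crop confirms three steel canisters with lid centres at about (180,220), (227,210) and (278,201). The two pink ones and the turquoise one are the look-alikes. Now I work out their positions from the lids.

```bash
python3 - <<'E'
from h import *
p=bot.capture("scene")
for uv in [(180,220),(227.5,209.7),(278.2,200.7)]: print(np.round(ray_at(p,uv,.07),3))
P=bot.capture("side")
for uv in [(253,269),(277,246),(302,226)]: print(np.round(ray_at(P,uv,.07),3))
w=bot.capture("wrist"); s=bot.observe(); print(np.round(w["world_from_camera"],3).tolist(), np.round(w["mtx"],0).tolist(), s["eef_pos"])
E
```

```text
[0.504 0.408 0.07 ]
[0.492 0.286 0.07 ]
[0.469 0.151 0.07 ]
[0.508 0.414 0.07 ]
[0.497 0.292 0.07 ]
[0.473 0.16  0.07 ]
[[0.327, -0.895, -0.303, 0.314], [-0.945, -0.309, -0.106, -0.659], [0.001, 0.321, -0.947, 0.375], [0.0, 0.0, 0.0, 1.0]] [[297.0, 0.0, 323.0], [0.0, 297.0, 197.0], [0.0, 0.0, 1.0]] [ 0.23618147 -0.68544901  0.21112988]
```

```bash
python3 -m inch '[{"jaw":0,"dp":[0,0,0],"turn":6.3},{"jaw":0,"dp":[0,0,0],"turn":6.3},{"jaw":0,"dp":[0,0,0],"turn":6.3},{"jaw":0,"dp":[20,-30,-5],"turn":0},{"jaw":0,"dp":[20,-30,-5],"turn":0},{"jaw":0,"dp":[20,-30,-5],"turn":0},{"jaw":0,"dp":[20,-30,-5],"turn":0},{"jaw":0,"dp":[20,-30,-5],"turn":0},{"jaw":0,"dp":[20,-30,-5],"turn":0},{"jaw":0,"dp":[20,-30,-5],"turn":0},{"jaw":0,"dp":[20,-30,-5],"turn":0},{"jaw":0,"dp":[20,-30,0],"turn":0},{"jaw":0,"dp":[10,-10,0],"turn":0},{"jaw":0,"dp":[0,0,0],"turn":0},{"jaw":0,"dp":[0,0,0],"turn":0},{"jaw":0,"dp":[0,0,0],"turn":0}]' 40
python3 - <<'E'
from h import *
s=bot.observe(); print(np.round(s["eef_pos"],4),np.round(s["eef_rot"],3),np.round(s["joint_positions"],2))
p=bot.capture("wrist"); cv2.imwrite("pics/w1.png",p["pixels"][:,:,::-1])
for r in bot.tip_of(p,"tray"): print(r["score"],np.round(r["location"],3))
for r in bot.silhouettes(p,"tray"):
    v,u=np.nonzero(r["pixels"]); print(r["score"],u.mean(),v.mean(),u.min(),u.max(),v.min(),v.max())
    c,_,_=cv2.minAreaRect(np.c_[u,v].astype(np.float32)); print(np.round(ray_at(p,c,.018),3),[np.round(ray_at(p,q,.018),3)[:2] for q in cv2.boxPoints(cv2.minAreaRect(np.c_[u,v].astype(np.float32)))])
E
```

```text
time_s: 2.55
eef_pos: [0.4238, -0.4073, 0.251]
eef_rot: [0.001, 1.0, -0.001, -0.001]
wrist_force: [0.4, -0.2, 0.0]
gripper_width: 0.998
finger_force: 0.0
[ 0.4238 -0.4073  0.251 ] [ 0.001  1.    -0.001 -0.001] [ 0.6   0.37  0.11  1.89 -0.05  0.88 -0.83]
0.55 [ 0.458 -0.379  0.   ]
0.9 301.61540958770695 135.9082350394979 233 366 79 191
[ 0.456 -0.38   0.018] [array([ 0.48, -0.29]), array([ 0.528, -0.432]), array([ 0.43 , -0.472]), array([ 0.373, -0.32 ])]
```

View pics/w1.png

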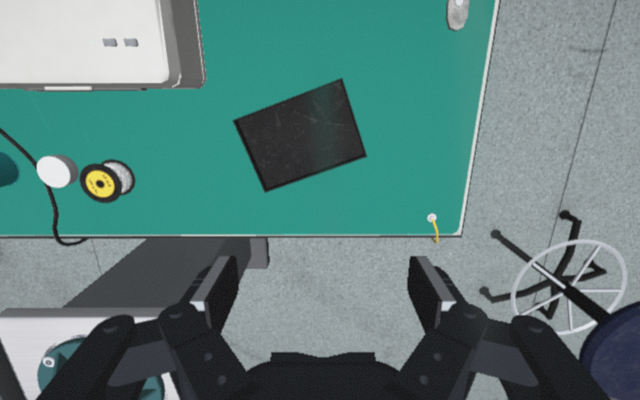

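The wrist view shows the tray at (301,136) with rim corners (234,121), (343,79), (366,156) and (266,190). Its centre is (0.456,-0.380), which agrees with the side camera. Now I cross to the nearest steel canister, C.

```bash
python3 -m inch '[{"jaw":0,"dp":[16,-20,0],"turn":0},{"jaw":0,"dp":[16,-40,0],"turn":0},{"jaw":0,"dp":[5,-45,0],"turn":0},{"jaw":0,"dp":[0,-45,0],"turn":0},{"jaw":0,"dp":[0,-45,0],"turn":0},{"jaw":0,"dp":[0,-45,0],"turn":0},{"jaw":0,"dp":[0,-45,0],"turn":0},{"jaw":0,"dp":[0,-45,0],"turn":0},{"jaw":0,"dp":[0,-45,0],"turn":0},{"jaw":0,"dp":[0,-45,0],"turn":0},{"jaw":0,"dp":[0,-45,0],"turn":0},{"jaw":0,"dp":[5,-45,0],"turn":0},{"jaw":0,"dp":[5,-37,0],"turn":0},{"jaw":0,"dp":[0,-15,20],"turn":0},{"jaw":0,"dp":[0,0,20],"turn":0},{"jaw":0,"dp":[0,0,20],"turn":0},{"jaw":0,"dp":[0,0,20],"turn":0},{"jaw":0,"dp":[0,0,0],"turn":0},{"jaw":0,"dp":[0,0,0],"turn":0},{"jaw":0,"dp":[0,0,0],"turn":0}]'
cat > look.py <<'E'
import sys
from h import *
s=bot.observe(); T=s["eef_pos"]; print("tcp",np.round(T,4),np.round(s["eef_rot"],3),"j7",round(s["joint_positions"][6],2),"t",s["time_s"])
p=bot.capture("wrist"); cv2.imwrite(f"pics/{sys.argv[1]}.png",p["pixels"][:,:,::-1])
for r in bot.tip_of(p,"canister_1_center"):
    u=proj(p,r["location"]); i=np.clip(u.astype(int),3,[636,396]); print(round(r["score"],2),np.round(r["location"],3),np.round(u),p["pixels"][i[1]-3:i[1]+4,i[0]-3:i[0]+4].mean((0,1)).round(),"d",np.round((r["location"]-np.array(T))*1000))
for r in bot.silhouettes(p,"canister_1_center"):
    v,u=np.nonzero(r["pixels"])
    if len(u): print(" sil",round(r["score"],2),round(u.mean()),round(v.mean()),p["pixels"][r["pixels"]].mean(0).round(),"top-surface",np.round(ray_at(p,(u.mean(),v.mean()),.06),3))
E
python3 look.py w2
```

```text
time_s: 4.7
eef_pos: [0.4725, 0.157, 0.1721]
eef_rot: [-0.0, 1.0, 0.001, 0.001]
wrist_force: [0.0, -0.2, -1.0]
gripper_width: 0.998
finger_force: 0.0
tcp [0.4725 0.157  0.1721] [-0.     1.     0.001  0.001] j7 -2.06 t 4.7
0.88 [0.378 0.157 0.043] [322. 263.] [240. 157. 199.] d [ -94.    0. -129.]
0.62 [0.411 0.048 0.034] [420. 233.] [ 54. 174. 178.] d [ -61. -109. -138.]
0.58 [0.376 0.256 0.037] [236. 262.] [106.  70.  86.] d [ -97.   99. -135.]
 sil 0.98 424 234 [ 44. 142. 145.] top-surface [0.422 0.053 0.06 ]
 sil 0.87 241 253 [156. 100. 124.] top-surface [0.399 0.241 0.06 ]
 sil 0.7 323 265 [192. 125. 156.] top-surface [0.386 0.156 0.06 ]
```

View pics/w2.png

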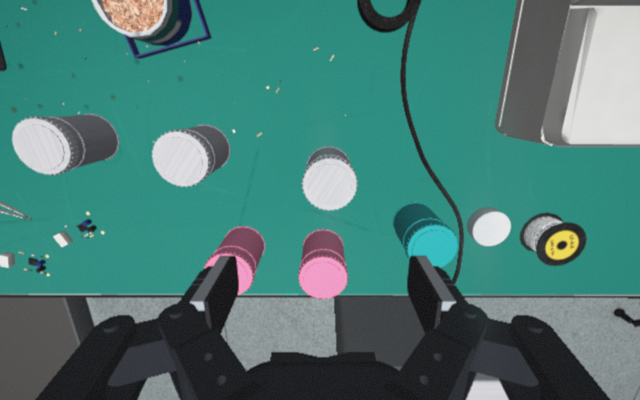

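The wrist view shows steel lids at (329,186), (181,157) and (43,145). Pink is at (323,278) and (236,270), turquoise at (432,245). I convert the lid pixels to positions.

```bash
python3 - <<'E'
from h import *
p=bot.capture("wrist")
g=cv2.cvtColor(p["pixels"],cv2.COLOR_RGB2HSV); m=((g[...,1]<35)&(g[...,2]>170)).astype(np.uint8)
n,l,st,c=cv2.connectedComponentsWithStats(m)
for i in range(1,n):
    if st[i,4]>600: print(st[i],np.round(c[i]),np.round(ray_at(p,c[i],.07),4))
for uv in [(329,186),(181,157),(43,145)]: print(np.round(ray_at(p,uv,.07),4))
E
```

```text
[ 562    6   78  138 8791] [607.  80.] [ 0.5678 -0.0797  0.07  ]
[  12  117   59   57 2451] [ 41. 145.] [0.5125 0.4079 0.07  ]
[ 153  131   55   55 2369] [180. 158.] [0.5014 0.2857 0.07  ]
[ 302  157   55   53 2202] [330. 183.] [0.4781 0.1504 0.07  ]
[ 473  211   38   35 1011] [491. 228.] [ 0.433  -0.0082  0.07  ]
[466 381  42  19 639] [486. 391.] [ 0.2185 -0.0417  0.07  ]
[0.4756 0.1509 0.07  ]
[0.5025 0.2846 0.07  ]
[0.5129 0.406  0.07  ]
```

```bash
python3 -m inch '[{"jaw":0,"dp":[3,6,20],"turn":0},{"jaw":0,"dp":[0,0,25],"turn":0},{"jaw":0,"dp":[0,0,25],"turn":0},{"jaw":0,"dp":[0,0,25],"turn":0},{"jaw":0,"dp":[0,0,25],"turn":0},{"jaw":0,"dp":[0,0,15],"turn":0},{"jaw":0,"dp":[0,0,7],"turn":0},{"jaw":0,"dp":[0,0,0],"turn":0},{"jaw":1,"dp":[0,0,0],"turn":0},{"jaw":1,"dp":[0,0,0],"turn":0},{"jaw":1,"dp":[0,0,0],"turn":0},{"jaw":1,"dp":[0,0,0],"turn":0},{"jaw":1,"dp":[0,0,0],"turn":0},{"jaw":1,"dp":[0,0,0],"turn":0},{"jaw":1,"dp":[0,0,0],"turn":0},{"jaw":1,"dp":[0,0,0],"turn":0}]' 70
```

```text
time_s: 6.5
eef_pos: [0.4754, 0.1512, 0.0305]
eef_rot: [-0.0, 1.0, 0.001, 0.001]
wrist_force: [-1.5, -0.6, 7.6]
gripper_width: 0.568
finger_force: 70.8
```

```bash
python3 -m inch '[{"jaw":1,"dp":[0,0,-5],"turn":0},{"jaw":1,"dp":[0,0,-10],"turn":0},{"jaw":1,"dp":[0,0,-10],"turn":0},{"jaw":1,"dp":[0,0,-5],"turn":0},{"jaw":1,"dp":[0,0,0],"turn":0},{"jaw":1,"dp":[0,0,0],"turn":0},{"jaw":1,"dp":[0,0,0],"turn":0},{"jaw":1,"dp":[0,0,0],"turn":0},{"jaw":1,"dp":[0,0,0],"turn":0}]'
```

```text
time_s: 7.4
eef_pos: [0.4743, 0.1509, 0.0588]
eef_rot: [0.0, 1.0, 0.001, -0.0]
wrist_force: [1.1, 0.8, -1.0]
gripper_width: 0.568
finger_force: 72.2
```

Force on z is about -1 N, so C is empty. I put it back and go to B.

```bash
python3 -m inch '[{"jaw":1,"dp":[0,0,10],"turn":0},{"jaw":1,"dp":[0,0,10],"turn":0},{"jaw":1,"dp":[0,0,5],"turn":0},{"jaw":1,"dp":[0,0,3],"turn":0},{"jaw":1,"dp":[0,0,1],"turn":0},{"jaw":1,"dp":[0,0,0],"turn":0},{"jaw":0.4,"dp":[0,0,0],"turn":0},{"jaw":0.2,"dp":[0,0,0],"turn":0},{"jaw":0,"dp":[0,0,0],"turn":0},{"jaw":0,"dp":[0,0,0],"turn":0},{"jaw":0,"dp":[0,0,0],"turn":0},{"jaw":0,"dp":[0,0,0],"turn":0},{"jaw":0,"dp":[0,0,-20],"turn":0},{"jaw":0,"dp":[0,0,-30],"turn":0},{"jaw":0,"dp":[0,0,-35],"turn":0},{"jaw":0,"dp":[0,0,-35],"turn":0},{"jaw":0,"dp":[0,0,0],"turn":0},{"jaw":0,"dp":[0,0,0],"turn":0}]'
```

```text
time_s: 9.2
eef_pos: [0.4749, 0.1511, 0.1508]
eef_rot: [-0.0, 1.0, 0.001, 0.001]
wrist_force: [-0.4, -0.2, -0.1]
gripper_width: 0.998
finger_force: 0.0
```

```bash
python3 -m inch '[{"jaw":0,"dp":[6,-30,0],"turn":0},{"jaw":0,"dp":[10,-45,0],"turn":0},{"jaw":0,"dp":[10,-40,0],"turn":0},{"jaw":0,"dp":[0,-19,0],"turn":0},{"jaw":0,"dp":[0,0,0],"turn":0},{"jaw":0,"dp":[0,0,0],"turn":0},{"jaw":0,"dp":[0,0,0],"turn":0}]'
cat > lid.py <<'E'
from h import *
p=bot.capture("wrist"); s=bot.observe(); print(np.round(s["eef_pos"],4))
g=cv2.cvtColor(p["pixels"],cv2.COLOR_RGB2HSV); m=((g[...,1]<35)&(g[...,2]>170)).astype(np.uint8)
n,l,st,c=cv2.connectedComponentsWithStats(m)
for i in range(1,n):
    if st[i,4]>600: X=ray_at(p,c[i],.07); print(st[i],np.round(c[i]),np.round(X,4),"tool dx,dy mm",np.round((X-s["eef_pos"])[:2]*[1000,-1000],1))
E
python3 lid.py
```

```text
time_s: 9.9
eef_pos: [0.4995, 0.2821, 0.1491]
eef_rot: [0.001, 1.0, -0.0, -0.001]
wrist_force: [-0.3, 0.3, -0.3]
gripper_width: 1.002
finger_force: 0.0
[0.4998 0.2822 0.1494]
[236   0  83  68 629] [271.  45.] [0.6173 0.3194 0.07  ] tool dx,dy mm [117.5 -37.2]
[ 143  153   60   58 2632] [173. 182.] [0.5129 0.4082 0.07  ] tool dx,dy mm [  13.  -125.9]
[ 288  166   59   57 2531] [317. 194.] [0.5017 0.2861 0.07  ] tool dx,dy mm [ 1.9 -3.9]
[ 442  195   57   52 2269] [470. 220.] [0.4774 0.1503 0.07  ] tool dx,dy mm [-22.4 131.9]
[ 589  241   40   34 1026] [609. 257.] [0.44   0.0158 0.07  ] tool dx,dy mm [-59.9 266.4]
```

```bash
python3 -m inch '[{"jaw":0,"dp":[2,-4,20],"turn":0},{"jaw":0,"dp":[0,0,25],"turn":0},{"jaw":0,"dp":[0,0,25],"turn":0},{"jaw":0,"dp":[0,0,25],"turn":0},{"jaw":0,"dp":[0,0,15],"turn":0},{"jaw":0,"dp":[0,0,9],"turn":0},{"jaw":0,"dp":[0,0,0],"turn":0},{"jaw":1,"dp":[0,0,0],"turn":0},{"jaw":1,"dp":[0,0,0],"turn":0},{"jaw":1,"dp":[0,0,0],"turn":0},{"jaw":1,"dp":[0,0,0],"turn":0},{"jaw":1,"dp":[0,0,0],"turn":0},{"jaw":1,"dp":[0,0,0],"turn":0},{"jaw":1,"dp":[0,0,0],"turn":0},{"jaw":1,"dp":[0,0,0],"turn":0}]' 70
```

```text
time_s: 11.45
eef_pos: [0.5032, 0.2893, 0.0327]
eef_rot: [-0.0, 1.0, 0.001, 0.001]
wrist_force: [0.2, -1.7, 5.4]
gripper_width: 0.566
finger_force: 71.0
```

```bash
python3 -m inch '[{"jaw":1,"dp":[0,0,-5],"turn":0},{"jaw":1,"dp":[0,0,-10],"turn":0},{"jaw":1,"dp":[0,0,-10],"turn":0},{"jaw":1,"dp":[0,0,-5],"turn":0},{"jaw":1,"dp":[0,0,0],"turn":0},{"jaw":1,"dp":[0,0,0],"turn":0},{"jaw":1,"dp":[0,0,0],"turn":0},{"jaw":1,"dp":[0,0,0],"turn":0},{"jaw":1,"dp":[0,0,0],"turn":0}]'
```

```text
time_s: 12.35
eef_pos: [0.502, 0.2889, 0.0607]
eef_rot: [0.0, 1.0, 0.001, -0.0]
wrist_force: [0.2, 0.2, -1.3]
gripper_width: 0.567
finger_force: 72.2
```

B is empty too (-1.3 N). I put it back and go to A.

```bash
python3 -m inch '[{"jaw":1,"dp":[0,0,10],"turn":0},{"jaw":1,"dp":[0,0,10],"turn":0},{"jaw":1,"dp":[0,0,5],"turn":0},{"jaw":1,"dp":[0,0,3],"turn":0},{"jaw":1,"dp":[0,0,1],"turn":0},{"jaw":1,"dp":[0,0,0],"turn":0},{"jaw":0.4,"dp":[0,0,0],"turn":0},{"jaw":0.2,"dp":[0,0,0],"turn":0},{"jaw":0,"dp":[0,0,0],"turn":0},{"jaw":0,"dp":[0,0,0],"turn":0},{"jaw":0,"dp":[0,0,0],"turn":0},{"jaw":0,"dp":[0,0,0],"turn":0},{"jaw":0,"dp":[0,0,-20],"turn":0},{"jaw":0,"dp":[0,0,-30],"turn":0},{"jaw":0,"dp":[0,0,-35],"turn":0},{"jaw":0,"dp":[0,0,-35],"turn":0},{"jaw":0,"dp":[0,0,0],"turn":0}]'
```

```text
time_s: 14.05
eef_pos: [0.5054, 0.2912, 0.1569]
eef_rot: [-0.003, 1.0, 0.001, 0.004]
wrist_force: [0.1, 0.5, -0.1]
gripper_width: 0.999
finger_force: 0.0
```

```bash
python3 -m inch '[{"jaw":0,"dp":[3,-30,0],"turn":0},{"jaw":0,"dp":[3,-40,0],"turn":0},{"jaw":0,"dp":[4,-35,0],"turn":0},{"jaw":0,"dp":[0,-15,0],"turn":0},{"jaw":0,"dp":[0,0,0],"turn":0},{"jaw":0,"dp":[0,0,0],"turn":0},{"jaw":0,"dp":[0,0,0],"turn":0}]'; python3 lid.py
```

```text
time_s: 14.75
eef_pos: [0.5123, 0.4059, 0.1516]
eef_rot: [0.001, 1.0, -0.0, -0.0]
wrist_force: [0.4, 0.6, -0.2]
gripper_width: 0.997
finger_force: 0.0
[0.5124 0.4061 0.1518]
[395   0  80  85 737] [425.  53.] [0.6253 0.3289 0.07  ] tool dx,dy mm [112.9  77.2]
[ 290  167   59   56 2492] [319. 195.] [0.5131 0.4086 0.07  ] tool dx,dy mm [ 0.7 -2.5]
[ 429  180   58   54 2358] [458. 207.] [0.5019 0.2863 0.07  ] tool dx,dy mm [-10.5 119.8]
[ 575  208   56   50 2124] [603. 232.] [0.4775 0.1506 0.07  ] tool dx,dy mm [-34.9 255.5]
```

```bash
python3 -m inch '[{"jaw":0,"dp":[1,-2,20],"turn":0},{"jaw":0,"dp":[0,0,25],"turn":0},{"jaw":0,"dp":[0,0,25],"turn":0},{"jaw":0,"dp":[0,0,25],"turn":0},{"jaw":0,"dp":[0,0,17],"turn":0},{"jaw":0,"dp":[0,0,9],"turn":0},{"jaw":0,"dp":[0,0,0],"turn":0},{"jaw":1,"dp":[0,0,0],"turn":0},{"jaw":1,"dp":[0,0,0],"turn":0},{"jaw":1,"dp":[0,0,0],"turn":0},{"jaw":1,"dp":[0,0,0],"turn":0},{"jaw":1,"dp":[0,0,0],"turn":0},{"jaw":1,"dp":[0,0,0],"turn":0},{"jaw":1,"dp":[0,0,0],"turn":0},{"jaw":1,"dp":[0,0,0],"turn":0}]' 90
```

```text
time_s: 16.3
eef_pos: [0.5139, 0.4108, 0.0331]
eef_rot: [-0.0, 1.0, 0.001, 0.001]
wrist_force: [-1.0, -1.8, 5.7]
gripper_width: 0.561
finger_force: 91.4
```

```bash
python3 -m inch '[{"jaw":1,"dp":[0,0,-5],"turn":0},{"jaw":1,"dp":[0,0,-10],"turn":0},{"jaw":1,"dp":[0,0,-10],"turn":0},{"jaw":1,"dp":[0,0,-5],"turn":0},{"jaw":1,"dp":[0,0,0],"turn":0},{"jaw":1,"dp":[0,0,0],"turn":0},{"jaw":1,"dp":[0,0,0],"turn":0},{"jaw":1,"dp":[0,0,0],"turn":0},{"jaw":1,"dp":[0,0,0],"turn":0}]'
```

```text
time_s: 17.2
eef_pos: [0.5128, 0.4109, 0.0607]
eef_rot: [0.0, 1.0, 0.001, -0.0]
wrist_force: [0.4, 0.5, -5.6]
gripper_width: 0.559
finger_force: 93.5
```

A weighs about 5.6 N, so it is the full one. I lift it to an underside height of about 170 mm and carry it across at x of about 0.455.

```bash
python3 -m inch '[{"jaw":1,"dp":[0,0,-15],"turn":0},{"jaw":1,"dp":[0,0,-25],"turn":0},{"jaw":1,"dp":[0,0,-30],"turn":0},{"jaw":1,"dp":[0,0,-30],"turn":0},{"jaw":1,"dp":[-5,5,-25],"turn":0},{"jaw":1,"dp":[-10,15,-15],"turn":0},{"jaw":1,"dp":[-10,25,0],"turn":0},{"jaw":1,"dp":[-10,30,0],"turn":0},{"jaw":1,"dp":[-10,35,0],"turn":0},{"jaw":1,"dp":[-8,35,0],"turn":0},{"jaw":1,"dp":[-5,35,0],"turn":0},{"jaw":1,"dp":[0,35,0],"turn":0},{"jaw":1,"dp":[0,35,0],"turn":0},{"jaw":1,"dp":[0,35,0],"turn":0},{"jaw":1,"dp":[0,35,0],"turn":0},{"jaw":1,"dp":[0,35,0],"turn":0},{"jaw":1,"dp":[0,35,0],"turn":0},{"jaw":1,"dp":[0,25,0],"turn":0},{"jaw":1,"dp":[0,10,0],"turn":0},{"jaw":1,"dp":[0,0,0],"turn":0}]'
```

```text
time_s: 19.2
eef_pos: [0.456, -0.0153, 0.2019]
eef_rot: [0.0, 1.0, -0.001, 0.001]
wrist_force: [0.1, 0.3, -5.0]
gripper_width: 0.562
finger_force: 94.0
```

```bash
python3 -m inch '[{"jaw":1,"dp":[0,15,0],"turn":0},{"jaw":1,"dp":[0,30,0],"turn":0},{"jaw":1,"dp":[0,35,0],"turn":0},{"jaw":1,"dp":[0,35,0],"turn":0},{"jaw":1,"dp":[0,35,0],"turn":0},{"jaw":1,"dp":[0,35,0],"turn":0},{"jaw":1,"dp":[0,35,0],"turn":0},{"jaw":1,"dp":[0,35,0],"turn":0},{"jaw":1,"dp":[0,35,0],"turn":0},{"jaw":1,"dp":[0,35,0],"turn":0},{"jaw":1,"dp":[0,25,0],"turn":0},{"jaw":1,"dp":[0,13,0],"turn":0},{"jaw":1,"dp":[0,0,0],"turn":0},{"jaw":1,"dp":[0,0,0],"turn":0},{"jaw":1,"dp":[0,0,0],"turn":0}]'; python3 look.py w3; python3 -c "
from h import *
p=bot.capture('wrist')
for r in bot.tip_of(p,'tray'): print('tray',r['score'],np.round(r['location'],3))
"
```

```text
time_s: 20.7
eef_pos: [0.4572, -0.374, 0.2009]
eef_rot: [-0.001, 1.0, 0.003, -0.0]
wrist_force: [-0.2, 0.0, -5.2]
gripper_width: 0.56
finger_force: 94.0
tcp [ 0.4572 -0.374   0.2009] [-0.001  1.     0.003 -0.   ] j7 -0.94 t 20.7
 sil 0.58 7 202 [27. 80. 81.] top-surface [ 0.428 -0.03   0.06 ]
tray 0.92 [ 0.456 -0.382 -0.002]
```

View pics/w3.png

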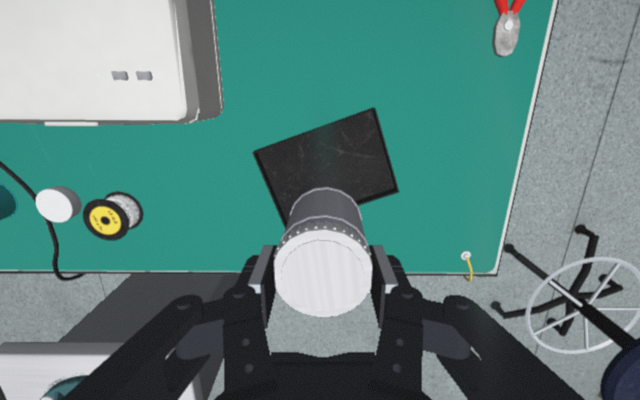

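The canister is held upright with its lid at (323,272), and the tray lies behind it around (325,160). I lower it over the tray centre, slowly at the end.

```bash
python3 -m inch '[{"jaw":1,"dp":[0,5,10],"turn":0},{"jaw":1,"dp":[0,0,20],"turn":0},{"jaw":1,"dp":[0,0,25],"turn":0},{"jaw":1,"dp":[0,0,25],"turn":0},{"jaw":1,"dp":[0,0,25],"turn":0},{"jaw":1,"dp":[0,0,20],"turn":0},{"jaw":1,"dp":[0,0,15],"turn":0},{"jaw":1,"dp":[0,0,10],"turn":0},{"jaw":1,"dp":[0,0,5],"turn":0},{"jaw":1,"dp":[0,0,3],"turn":0},{"jaw":1,"dp":[0,0,2],"turn":0},{"jaw":1,"dp":[0,0,0],"turn":0},{"jaw":1,"dp":[0,0,0],"turn":0},{"jaw":1,"dp":[0,0,0],"turn":0}]'
```

```text
time_s: 22.35
eef_pos: [0.4569, -0.3823, 0.0416]
eef_rot: [0.0, 1.0, 0.001, 0.0]
wrist_force: [0.2, 0.1, -5.1]
gripper_width: 0.561
finger_force: 94.1
```

```bash
python3 -m inch '[{"jaw":1,"dp":[0,0,2],"turn":0},{"jaw":1,"dp":[0,0,2],"turn":0},{"jaw":1,"dp":[0,0,1],"turn":0},{"jaw":1,"dp":[0,0,1],"turn":0},{"jaw":1,"dp":[0,0,0],"turn":0},{"jaw":1,"dp":[0,0,0],"turn":0},{"jaw":1,"dp":[0,0,0],"turn":0}]'
```

```text
time_s: 23.05
eef_pos: [0.4566, -0.382, 0.0352]
eef_rot: [-0.0, 1.0, 0.001, 0.0]
wrist_force: [-0.5, 0.4, -2.8]
gripper_width: 0.56
finger_force: 94.6
```

Contact is starting: the load dropped to 2.8 N. One more millimetre down, then open and retreat upward.

```bash
python3 -m inch '[{"jaw":1,"dp":[0,0,1],"turn":0},{"jaw":1,"dp":[0,0,0],"turn":0},{"jaw":0.4,"dp":[0,0,0],"turn":0},{"jaw":0.3,"dp":[0,0,0],"turn":0},{"jaw":0.2,"dp":[0,0,0],"turn":0},{"jaw":0,"dp":[0,0,0],"turn":0},{"jaw":0,"dp":[0,0,0],"turn":0},{"jaw":0,"dp":[0,0,0],"turn":0},{"jaw":0,"dp":[0,0,-15],"turn":0},{"jaw":0,"dp":[0,0,-25],"turn":0},{"jaw":0,"dp":[0,0,-35],"turn":0},{"jaw":0,"dp":[0,0,-40],"turn":0},{"jaw":0,"dp":[0,0,-40],"turn":0},{"jaw":0,"dp":[0,0,-20],"turn":0},{"jaw":0,"dp":[0,0,0],"turn":0},{"jaw":0,"dp":[0,0,0],"turn":0},{"jaw":0,"dp":[0,0,0],"turn":0}]'; python3 lid.py; python3 look.py w4; python3 - <<'E'
from h import *
p=bot.capture("side"); print([np.round(r["location"],3).tolist() for r in bot.tip_of(p,"canister_1_center")])
a=p["pixels"][150:310,200:400,::-1]; cv2.imwrite("pics/s4.png",cv2.resize(a,None,fx=3,fy=3,interpolation=cv2.INTER_CUBIC))
E
```

```text
time_s: 24.75
eef_pos: [0.4556, -0.3813, 0.2081]
eef_rot: [-0.001, 1.0, 0.001, -0.001]
wrist_force: [-0.2, 0.2, 0.5]
gripper_width: 0.999
finger_force: 0.0
[ 0.4556 -0.3812  0.2078]
[    0     0   182   118 20487] [87. 59.] [ 0.5694 -0.1629  0.07  ] tool dx,dy mm [ 113.8 -218.4]
[480   0  65 269 854] [516. 129.] [ 0.5074 -0.5734  0.07  ] tool dx,dy mm [ 51.9 192.2]
[ 302  156   48   47 1762] [325. 179.] [ 0.4558 -0.3844  0.07  ] tool dx,dy mm [0.2 3.2]
[ 35 187  36  33 893] [ 52. 203.] [ 0.4278 -0.0901  0.07  ] tool dx,dy mm [ -27.7 -291.1]
[ 523  253  117   76 1225] [592. 283.] [ 0.329  -0.7018  0.07  ] tool dx,dy mm [-126.5  320.6]
[   0  351   73   49 2564] [ 29. 371.] [0.1877 0.0109 0.07  ] tool dx,dy mm [-267.8 -392.2]
tcp [ 0.4556 -0.3812  0.2078] [-0.001  1.     0.001 -0.001] j7 -0.93 t 24.8
[[0.474, 0.149, 0.034], [0.382, 0.256, 0.031], [0.412, 0.05, 0.034], [0.379, 0.162, 0.035]]
```

View pics/w4.png

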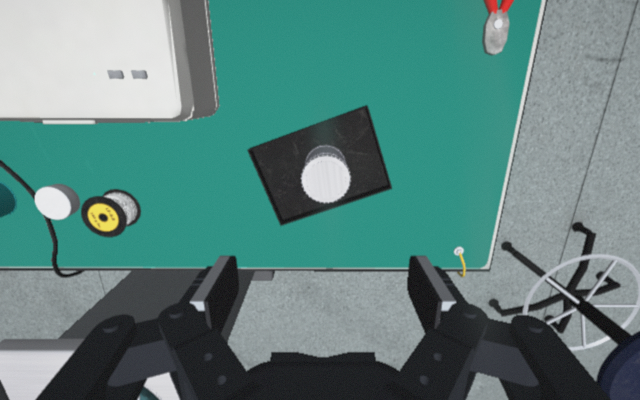

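View pics/s4.png

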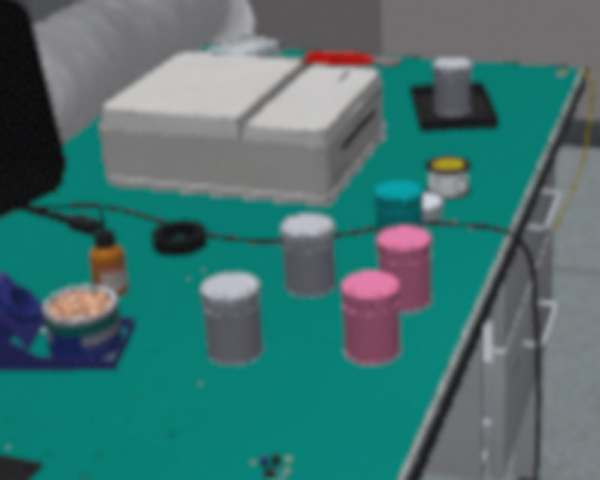

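The wrist view shows the full canister standing in the tray, lid at (325,179), at (0.456,-0.384) and about 4 mm from the tray's centre. The side crop shows both empties standing in their places, and the gripper is clear. I hand the job in.

```bash
python3 -c "
from station import bot
print(bot.finish_job())"
```

```text
the job is handed in; nothing more can be done
None
```

The full canister (about 5.6 N when lifted, against about 1 N for the other two) stands upright in the tray, about 4 mm from its centre; both empty ones are standing where they were, and the job is handed in.

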